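# Shim the stepped stop and hold the plate flush

## Task

Of the three steel spacers, take the one just as thick as the step between the fixture's two stop blocks, set it upright in the gap between the plate and the stop block that is set further back (the other gap is too narrow), and let go of it. Then push the plate from its near edge towards the stops until it sits flush and square, against the forward block on one side and against the spacer on the other, and finish while still holding it pressed there with the fingers. Leave the other two spacers and everything else where they are.

Things in the scene. Friction and masses are not known exactly. Their poses are not given: they have to be found in the camera images.
- fixture: fixed dark steel base plate, 160 (x) by 190 (y) by 10 mm high, lying on the bench; origin at the centre of its underside, its own x points away from the robot (within 0.25 rad) towards the stop blocks, z up. It does not move during the job
- step_block: forward steel stop block, fixed on the base plate: 46 mm deep, 60 wide, 18 high, top 28 mm above the bench. Axes as the fixture's; origin mid-width on its underside, 60 mm ahead (+x) of the fixture's origin and 45 mm left or right of it, the other block on the other side (which is which changes). Front face 36 mm from the origin towards -x (to the robot), back face 10 mm towards +x
- back_block: set-back steel stop block, fixed, like the other but only 30 mm deep: front face 20 mm from the origin towards -x, so 16 mm further back than the other's front face. Origin, axes, width (60 mm) and height (18 mm) as for the other
- plate_mid (a point): centre of a loose drilled aluminium plate, 50 (its x) by 150 (its y) by 18 mm, 0.2 to 0.35 kg, seated by a push of some 10 to 20 N, flat on the base plate (top 28 mm above the bench) in front of both stop blocks, its long side along them within 0.03 rad. At first about 4 to 11 mm clear of the forward block, too narrow for the 16 mm spacer, and 16 mm more from the other
- spacer_a_mid (a point): plain steel spacer standing upright on the bench, 10 mm thick along its own x, 45 mm long along its own y, 40 mm high, under 0.3 kg, two small dark dots low on the broad sides; the point is its centre, 20 mm up. Grip it across the 10 mm, in its upper half. Its long side points within 0.5 rad of world y
- spacer_b_mid (a point): plain steel spacer standing upright on the bench, 16 mm thick along its own x, 45 mm long along its own y, 40 mm high, under 0.3 kg, two small dark dots low on the broad sides; the point is its centre, 20 mm up. Grip it across the 16 mm, in its upper half. Its long side points within 0.5 rad of world y
- spacer_c_mid (a point): plain steel spacer standing upright on the bench, 22 mm thick along its own x, 45 mm long along its own y, 40 mm high, under 0.3 kg, two small dark dots low on the broad sides; the point is its centre, 20 mm up. Grip it across the 22 mm, in its upper half. Its long side points within 0.5 rad of world y
- ring_gauge: loose steel ring, 58 mm across, 18 mm high, a bystander; origin at the centre of its underside
- bushing: loose tan bushing, 22 mm across, 21 mm high, a bystander; origin at the centre of its underside
- eraser: loose white eraser, 17 by 42 by 12 mm, a bystander lying among the spacers; origin at the centre of its underside

How it is judged:
On the way:
1. the 16 mm spacer stands upright on the base plate in the gap before the set-back block, let go (y of spacer_b_mid in the frame of back_block between -0.025 and 0.025 m and x of spacer_b_mid in the frame of back_block between -0.042 and -0.024 m and z of spacer_b_mid in the frame of back_block between 0.016 and 0.024 m and angle between spacer_b_mid's own z axis and vertical below 0.12 rad and contact force between the fingers and spacer_b below 0.1 N), for 0.2 s.
At the end, for the whole second after the job is handed in: 16 mm spacer upright (0.12 rad) before the set-back block, within 25 mm of its middle, let go; plate flat, square within 0.03 rad, within 2.5 mm of the forward block; spacer within 2.5 mm of the set-back one; fingers press the plate (1 N), it presses block or spacer (0.5 N) (all of step 1 and angle between the x axis of plate_mid and the x axis of fixture, either way round below 0.03 rad and x of plate_mid in the frame of step_block between -0.0635 and -0.058 m and angle between plate_mid's own z axis and vertical below 0.05 rad and contact force between the fingers and plate above 1 N and (contact force between plate and step_block above 0.5 N or contact force between plate and spacer_b above 0.5 N) and x of spacer_b_mid in the frame of back_block above -0.0305 m); the arm keeps its last pose, push and grip.
It fails at once if the 10 mm spacer is moved by more than 30 mm (distance of spacer_a_mid from where it was at the start of the episode above 0.03 m).
It fails at once if the 22 mm spacer is moved by more than 30 mm (distance of spacer_c_mid from where it was at the start of the episode above 0.03 m).
It fails at once if the ring gauge is moved by more than 30 mm (distance of ring_gauge from where it was at the start of the episode above 0.03 m).
It fails at once if the bushing is moved by more than 30 mm (distance of bushing from where it was at the start of the episode above 0.03 m).
It fails at once if the eraser is moved by more than 30 mm (distance of eraser from where it was at the start of the episode above 0.03 m).
It also fails if it takes over 45 s, if anything falls off the work surface, if the arm or the gripper's body presses on something with over 40 N, if the wrist force passes 120 N, or if a joint passes its speed limit or range.

## Robot

A 6-joint arm with a two-finger parallel gripper is mounted at the origin on a cart in front of the work surface, level with it; the furniture and walls round the work are solid. World frame = base frame: x ahead of the robot, y to its left, z up, the work surface at z = 0. Lengths are in m, angles in rad, forces in N, time in s.
With the tool pointing down it reaches from about 0.375 to 0.9 m from the base axis. Payload 3.1 kg.
Tool frame: the origin (TCP) lies between the finger pads; the fingertips stand 19 mm ahead of it and the grasp point (between the pads) is the TCP; z points along the fingers, y is the direction in which the jaws open and shut (so a half turn about z gives the same grasp; the last joint's range is limited). The gripper opens to 87 mm and grips with 3 to 60 N. Pads are 19 mm wide; open, the fingers measure 117 mm over their backs; the gripper's body (75 mm by 190 mm) begins 51 mm behind the grasp point.
Start: joints at [0.996, 0.527, 1.433, -0, 1.181, -0.178], TCP at [0.242, 0.576, 0.242] pointing down, gripper open.
Joint ranges: [-3.08, 3.08], [-0.75, 2.2], [0.22, 2.44], [-1.43, 4.57], [0, 2.65], [-2.85, 2.85]. Speed limits (rad/s): [2.79, 2.79, 3.14, 3.14, 3.14, 3.14].

## Interface

Orientations are given as a unit quaternion [x, y, z, w].
In Python, from rig import robot gives the robot as it stands.
- The arm moves only by the tool apply_moves, never from a script. Its argument "series" is a list of rows, each a list of 7 numbers: the shift along the tool's x, y, z in cm, then the turn, a rotation vector about the tool's x, y, z in degrees, then the opening, from 0 (shut) to 1 (fully open). In form: [[dx, dy, dz, rx, ry, rz, grip], ...]. A call has 1 to 5 rows; each row is the pose to reach, as a shift and turn from the pose commanded when the call began, along the tool's axes at that moment; what a row does not reach only later rows make up. A row lasts 1/12 s, in which the tool goes at most 41.7 mm and 7.16 degrees, less where a joint would pass 70% of its speed; a pose out of reach is approached as far as the arm can. A call with a gripper value outside its range is refused whole. The fingers move at their own pace and stop on an object; "newtons" is the grip in N (left out, the last holds). Time passes only in rows, so rows that repeat a pose let the fingers close. It gives the time, the measured TCP pose, the force and the opening at its end, in the units of the state.
- robot.get_obs(): the state, without advancing time (a new reading comes with each control period).
- robot.camera(name): name is "scene" or "top" or "wrist"; returns the picture (420x560x3 uint8, red, green, blue); there is no depth.
- robot.camera_params(name): a dict with "mtx" (3x3 intrinsics, pixels), "D" ([k1, k2, p1, p2, k3] as OpenCV has them; the pictures are not rectified), "origin" and "rotation" of the camera in the world. Camera axes: x right, y down, z forward; pixel columns grow to the right and rows downward; lengths in m; the calibration is good to about 2 mm. A picture is of the moment at which its call begins: read the wrist's pose just before it. camera_params takes no time and is no camera call; for the wrist camera it gives the pose at the moment of the call.
- robot.hand_in(): hands the job in, once; it reports no verdict.
The state is a dict: "time": time; "q": joint angles; "joint_velocities": joint speeds; "joint_torque": joint torques, N m; "position": TCP position; "tool_rot": TCP orientation; "ft_force": force on the tool from outside, world axes, zero at the start; "moment": the same for the moment, N m; "grip_width": finger opening in m.
Only numpy, scipy, OpenCV 4.12 (cv2) and the standard library are available. Lean on these libraries where they do the work, as an engineer would, in place of code of your own. Each camera call takes 0.05 s, during which the arm holds its last target. There are 200 camera calls.

## Working session

There is one attempt and no reset: what is moved stays moved. The work goes in short steps, Python scripts to look and compute and a tool call to move; the robot and the scene stay as the last step left them, time stands still between calls to the robot, and variables do not carry over. Pictures are saved under pics/ and viewed, about 8 in all and at most 12, crops included, and the job is handed in when it is done.

Besides the shell and the picture viewer there is one more tool, called by a JSON object that holds its "api" and its "payload", one argument or row to a line. apply_moves: Moves the arm, as the interface text tells. Its arguments: {"type":"object","properties":{"series":{"type":"array"},"newtons":{"type":"number"}},"required":["series"]}

```bash
ls; mkdir -p pics
cat > h.py <<'E'
import numpy as np, cv2
from rig import robot
def snap(n,f):
    p=robot.camera_params(n); im=robot.camera(n)[:,:,::-1].copy(); cv2.imwrite(f'pics/{f}.png',im); 
    np.savez(f'pics/{f}.npz',mtx=p['mtx'],D=p['D'],o=p['origin'],R=p['rotation']); return im
def ray(f,uv,z):
    p=np.load(f'pics/{f}.npz'); uv=np.array(uv,float).reshape(-1,1,2)
    n=cv2.undistortPoints(uv,p['mtx'],p['D'].ravel()).reshape(-1,2)
    d=np.c_[n,np.ones(len(n))]@p['R'].T
    return p['o']+d*((z-p['o'][2])/d[:,2])[:,None]
def proj(f,X):
    p=np.load(f'pics/{f}.npz'); Xc=(np.array(X,float).reshape(-1,3)-p['o'])@p['R']
    return cv2.projectPoints(Xc,np.zeros(3),np.zeros(3),p['mtx'],p['D'].ravel())[0].reshape(-1,2)
E
python3 - <<'E'
from h import *
for n in ['top','scene']:
    snap(n,n+'0'); p=np.load(f'pics/{n}0.npz'); print(n,p['o'],p['R'].round(3).tolist(),p['mtx'].tolist(),p['D'])
print(robot.get_obs())
E
```

```text
pics
top [0.32002381 0.20614753 0.97579732] [-0.688, 0.718, -0.076, 0.072] [[493.4159712869209, 0.0, 281.332348355368], [0.0, 493.4159712869209, 210.21580949367828], [0.0, 0.0, 1.0]] [-0.03409985  0.          0.          0.          0.        ]
scene [-0.04165632 -0.06790904  0.65657623] [0.791, -0.482, 0.193, -0.324] [[419.3334503471566, 0.0, 276.459509687764], [0.0, 419.3334503471566, 212.30776997310258], [0.0, 0.0, 1.0]] [0.00361546 0.         0.         0.         0.        ]
{'time': 0.1, 'q': array([ 9.95505103e-01,  5.28411666e-01,  1.43373839e+00, -2.53839327e-05,
        1.18138986e+00, -1.78538276e-01]), 'joint_velocities': array([-7.13150519e-04, -2.24558519e-03, -2.24644236e-03, -3.33834393e-04,
        8.30753607e-04,  7.19219800e-05]), 'joint_torque': array([-4.45944970e-04, -4.40984452e+01, -1.77150124e+01,  6.34547300e-02,
        5.33929642e-02, -2.88906188e-05]), 'position': array([0.24118354, 0.57593537, 0.24065719]), 'tool_rot': array([ 1.97073077e-01,  9.80388318e-01, -9.09606616e-04, -3.47435216e-04]), 'ft_force': array([-0.0315373 ,  1.23592208, -0.37464161]), 'moment': array([-0.03072794,  0.00459921, -0.00403066]), 'grip_width': 0.08686769887486373}
```

```bash
sed -i "s/R=p\['rotation'\]/R=Rotation.from_quat(p['rotation']).as_matrix()/; 1a from scipy.spatial.transform import Rotation" h.py
python3 - <<'E'
from h import *
for n in ['top','scene']:
    p=dict(np.load(f'pics/{n}0.npz')); p['R']=Rotation.from_quat(p['R']).as_matrix(); np.savez(f'pics/{n}0.npz',**p); print(p['R'].round(2))
E
```

```text
[[-0.04 -0.98  0.21]
 [-1.    0.04 -0.01]
 [ 0.   -0.21 -0.98]]
[[ 0.46 -0.64  0.62]
 [-0.89 -0.33  0.33]
 [-0.01 -0.7  -0.72]]
```

View pics/top0.png

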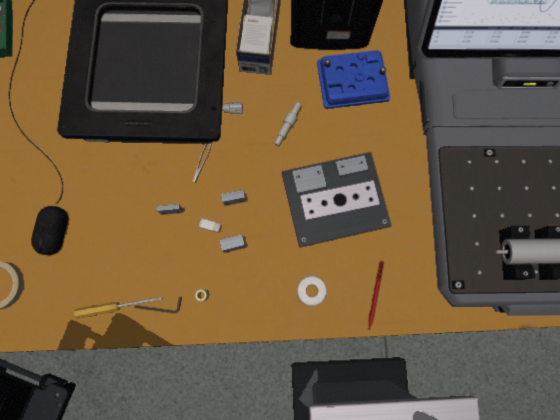

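View pics/scene0.png

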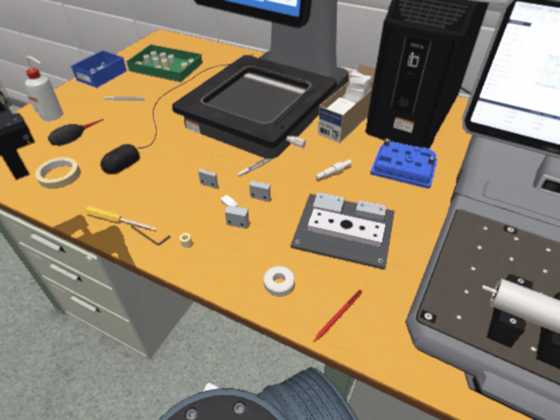

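Top view: fixture at about (336,199), the deeper left block (309,179) is the forward one, and the right block (352,165) is set back. Spacers are at (169,209), (233,197) and (232,243). Next I measure them with masks.

Run:
```python
from h import *
im=cv2.imread('pics/top0.png'); hsv=cv2.cvtColor(im,cv2.COLOR_BGR2HSV)
m=((hsv[...,1]<90)).astype(np.uint8); m[:, :140]=0;m[:,420:]=0;m[:140]=0;m[320:]=0
cs,_=cv2.findContours(m,cv2.RETR_EXTERNAL,cv2.CHAIN_APPROX_NONE)
for c in cs:
    if cv2.contourArea(c)<60: continue
    c=c.reshape(-1,2)
    for z in (0,.01,.04):
        P=ray('top0',c,z)[:,:2]; r=cv2.minAreaRect((P*1000).astype(np.float32)); print(c.mean(0).round(),z,np.round(r[0],1),np.round(r[1],1),round(r[2],1))
# bright top faces
v=hsv[...,2]
for (x,y) in [(169,209),(233,197),(232,243)]:
    print(v[y-12:y+12,x-1:x+2].mean(1).round().astype(int).tolist())
a=cv2.resize(im[135:260,145:270],None,fx=4.5,fy=4.5,interpolation=cv2.INTER_CUBIC)
b=cv2.resize(im[140:265,272:397],None,fx=4.5,fy=4.5,interpolation=cv2.INTER_CUBIC)
cv2.imwrite('pics/crop1.png',cv2.resize(np.hstack([a,b]),(800,400)))
```

```text
[201. 295.] 0 [365.1 358.9] [23.6 19.3] 87.6
[201. 295.] 0.01 [364.6 357.4] [23.3 19.1] 87.6
[201. 295.] 0.04 [363.2 352.7] [22.6 18.5] 87.6
[311. 290.] 0 [364.6 142.7] [56.9 56.2] 87.4
[311. 290.] 0.01 [364.1 143.4] [56.3 55.6] 87.4
[311. 290.] 0.04 [362.8 145.3] [54.6 53.9] 87.4
[232. 243.] 0 [465.1 296.1] [27.9 48.4] 11.8
[232. 243.] 0.01 [463.7 295.1] [27.7 47.9] 11.8
[232. 243.] 0.04 [459.2 292.4] [26.8 46.4] 11.8
[209. 225.] 0 [503.3 340.7] [43.7 19.8] 71.5
[209. 225.] 0.01 [501.4 339.3] [43.3 19.5] 71.5
[209. 225.] 0.04 [495.8 335.1] [41.9 18.9] 71.5
[169. 209.] 0 [540.4 421.9] [18.1 52.7] 2.8
[169. 209.] 0.01 [538.1 419.7] [17.9 52.2] 2.8
[169. 209.] 0.04 [531.3 413.1] [17.3 50.5] 2.8
[233. 197.] 0 [558.9 292.2] [25.2 47.8] 7.3
[233. 197.] 0.01 [556.5 291.3] [24.9 47.3] 7.3
[233. 197.] 0.04 [549.1 288.7] [24.1 45.8] 7.3
[335. 199.] 0 [547.6  83.6] [160.1 190.4] 10.5
[335. 199.] 0.01 [545.3  84.9] [158.4 188.4] 10.5
[335. 199.] 0.04 [538.3  88.7] [153.5 182.6] 10.5
[184. 149.] 0 [641.4 410.1] [150.8  90.8] 87.4
[184. 149.] 0.01 [638.1 408.1] [149.3  89.9] 87.4
[184. 149.] 0.04 [628.2 401.8] [144.6  87.1] 87.4
[153, 153, 153, 153, 151, 152, 152, 148, 140, 140, 144, 146, 129, 69, 56, 57, 79, 121, 150, 153, 153, 153, 153, 153]
[153, 153, 153, 153, 153, 150, 144, 139, 140, 142, 145, 149, 150, 144, 115, 66, 56, 56, 77, 118, 150, 153, 154, 155]
[154, 154, 153, 152, 144, 133, 146, 150, 153, 157, 160, 159, 158, 160, 161, 160, 138, 77, 60, 87, 133, 152, 154, 154]
```

View pics/crop1.png

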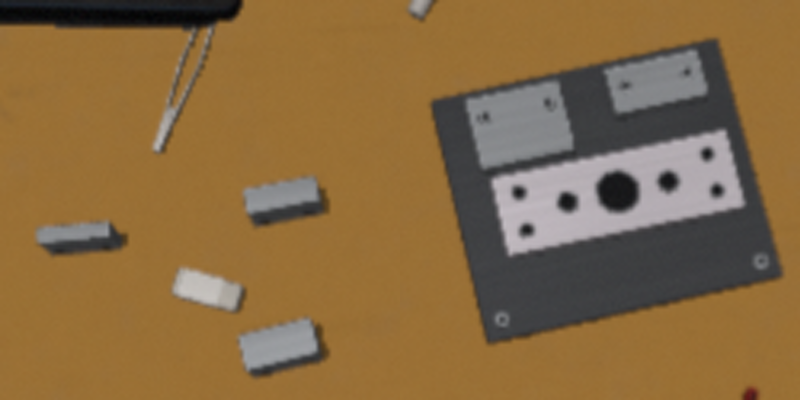

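```bash
cat >> h.py <<'E'
def goal(x,y,z,yaw):
    "tool-frame shift cm and turn deg to TCP xyz, tool down, jaw axis at world angle yaw (deg)"
    o=robot.get_obs(); R=Rotation.from_quat(o['tool_rot']).as_matrix()
    best=None
    for k in (0,180):
        a=np.radians(yaw+k); Y=np.array([np.cos(a),np.sin(a),0]); Z=np.array([0,0,-1.]); T=np.c_[np.cross(Y,Z),Y,Z]
        rv=np.degrees(Rotation.from_matrix(R.T@T).as_rotvec())
        if best is None or np.linalg.norm(rv)<np.linalg.norm(best): best=rv
    print('shift cm',(R.T@(np.array([x,y,z])-o['position'])*100).round(2),'turn',best.round(2),'| t',round(o['time'],2),'pos',o['position'].round(4),'q',o['q'].round(2),'w',round(o['grip_width'],4),'F',o['ft_force'].round(1))
E
python3 - <<'E'
from h import *
p=robot.camera_params('wrist'); o=robot.get_obs(); R=Rotation.from_quat(o['tool_rot']).as_matrix(); Rc=Rotation.from_quat(p['rotation']).as_matrix()
print(R.T@(p['origin']-o['position']), (R.T@Rc).round(2), p['mtx'])
goal(.553,.290,.20,7.3)
E
```

```text
[ 0.07138673 -0.00071004 -0.14352278] [[-0.   -0.96 -0.26]
 [ 1.   -0.   -0.  ]
 [ 0.   -0.26  0.96]] [[376.84193633   0.         283.72698083]
 [  0.         376.84193633 209.47049372]
 [  0.           0.           1.        ]]
shift cm [-39.81 -14.32   4.08] turn [-1.100e-01  4.000e-02  5.997e+01] | t 0.1 pos [0.2412 0.5759 0.2407] q [ 1.    0.53  1.43 -0.    1.18 -0.18] w 0.0869 F [-0.   1.2 -0.4]
```

{"api": "apply_moves", "payload": {
  "series": [
    [-4,-1.4,0,0,0,7,1],
    [-8,-2.8,0,0,0,14,1],
    [-12,-4.2,0,0,0,21,1],
    [-16,-5.6,0.5,0,0,28,1],
    [-20,-7.1,1,0,0,35,1]
  ]
}}

```text
time: 0.52
position: [0.3964, 0.4355, 0.2319]
tool_rot: [0.485, 0.874, 0.0, 0.0]
ft_force: [0.3, 1.5, 0.2]
grip_width: 0.0872
```

```bash
python3 -c "
from h import *
goal(.553,.290,.20,7.3)"
```

```text
shift cm [-20.63   5.59   3.19] turn [ 2.000e-02 -1.000e-02  2.466e+01] | t 0.52 pos [0.3964 0.4355 0.2319] q [ 0.64  0.49  1.54 -0.    1.12  0.08] w 0.0872 F [0.3 1.5 0.2]
```

{"api": "apply_moves", "payload": {
  "series": [
    [-4,1.1,0.6,0,0,5,1],
    [-8,2.2,1.2,0,0,10,1],
    [-12,3.3,1.8,0,0,15,1],
    [-16,4.4,2.4,0,0,20,1],
    [-20,5.5,3,0,0,24.6,1]
  ]
}}

```text
time: 0.93
position: [0.5486, 0.2961, 0.2015]
tool_rot: [0.66, 0.751, -0.0, -0.0]
ft_force: [0.3, 0.2, 0.5]
grip_width: 0.0871
```

{"api": "apply_moves", "payload": {
  "series": [
    [0,0,0,0,0,0,1],
    [0,0,0,0,0,0,1]
  ]
}}

```text
time: 1.1
position: [0.549, 0.2955, 0.2011]
tool_rot: [0.66, 0.751, -0.001, -0.0]
ft_force: [-0.0, -0.3, 0.5]
grip_width: 0.0867
```

```bash
python3 -c "
from h import *
snap('wrist','w1')
goal(.553,.290,.20,7.3)"
```

```text
shift cm [-0.75  0.45  0.14] turn [-0.12 -0.01  0.27] | t 1.15 pos [0.5476 0.2969 0.2014] q [0.32 0.57 1.48 0.   1.1  0.19] w 0.0872 F [-0.6  0.9 -0.8]
```

View pics/w1.png

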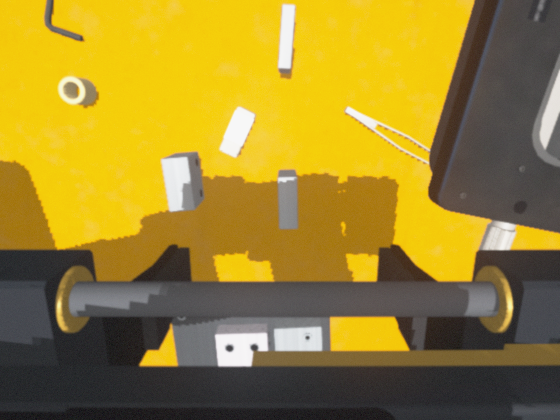

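Wrist view: spacer B is at (288,200), its +y end face at rows 170–178 and its top at 178–228, centred between the fingers. A is at (287,38) and C at (182,182).

Run:
```python
from h import *
im=cv2.imread('pics/w1.png'); hsv=cv2.cvtColor(im,cv2.COLOR_BGR2HSV)
m=(hsv[...,1]<100).astype(np.uint8); w=np.zeros_like(m); w[160:238,265:312]=m[160:238,265:312]
# split end face (bright) from top
for r in range(168,232,4): print(r,np.flatnonzero(w[r])[[0,-1]] if w[r].any() else None,hsv[r,288])
cs,_=cv2.findContours(w,cv2.RETR_EXTERNAL,cv2.CHAIN_APPROX_NONE); c=max(cs,key=cv2.contourArea).reshape(-1,2)
c=c[c[:,1]>=179]
P=ray('w1',c,.04); r=cv2.minAreaRect((P[:,:2]*1000).astype(np.float32)); print(r)
```

```text
168 None [ 23 194 242]
172 [279 295] [ 12  24 139]
176 [278 296] [  5  10 160]
180 [277 296] [165   3 180]
184 [278 296] [ 17  12 144]
188 [278 296] [  0   9 145]
192 [278 296] [  8   7 142]
196 [278 296] [  6   9 144]
200 [278 296] [ 15   4 140]
204 [278 297] [165   4 140]
208 [279 297] [158   7 141]
212 [279 297] [150   4 139]
216 [279 297] [150   2 140]
220 [279 297] [  0   0 138]
224 [279 297] [ 60   2 138]
228 [280 296] [ 16  34 141]
((552.7833862304688, 288.67608642578125), (16.013391494750977, 42.69901657104492), 9.389542579650879)
```

```bash
python3 -c "
from h import *
goal(.553,.2885,.040,9)"
```

```text
shift cm [-0.9   0.46 16.14] turn [-0.12 -0.01 -1.43] | t 1.15 pos [0.5476 0.2969 0.2014] q [0.32 0.57 1.48 0.   1.1  0.19] w 0.0872 F [-0.6  0.9 -0.8]
```

{"api": "apply_moves", "payload": {
  "series": [
    [-0.4,0.2,3.5,0,0,-1.2,1],
    [-0.8,0.4,7,0,0,-1.4,1],
    [-0.8,0.4,10.5,0,0,-1.4,1],
    [-0.8,0.4,14,0,0,-1.4,1],
    [-0.8,0.4,14,0,0,-1.4,1]
  ]
}}

```text
time: 1.57
position: [0.546, 0.29, 0.0554]
tool_rot: [0.648, 0.762, -0.007, -0.004]
ft_force: [-1.5, 0.1, 0.1]
grip_width: 0.0871
```

```bash
python3 -c "
from h import *
snap('wrist','w2')
goal(.553,.2885,.040,9)"
```

```text
shift cm [-0.29  0.47  1.87] turn [-0.59  0.08  0.21] | t 1.62 pos [0.5481 0.2907 0.0587] q [0.31 0.77 1.56 0.   0.82 0.15] w 0.0868 F [-0.5  0.1  0.6]
```

View pics/w2.png

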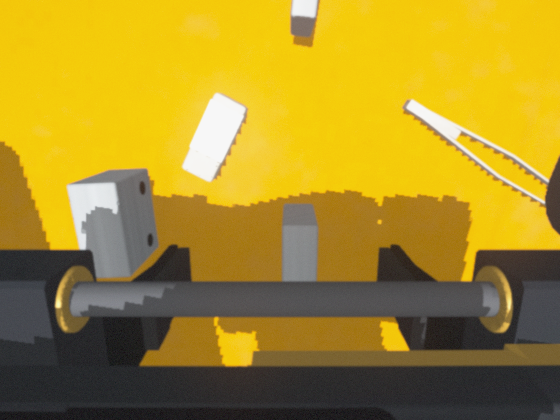

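Spacer B sits right of centre (col 300 against 284), so I need about +5 mm along tool y. I'll settle, correct and close.

{"api": "apply_moves", "payload": {
  "series": [
    [-0.2,0.5,0.6,0,0,0.2,1],
    [-0.2,0.5,1.2,0,0,0.2,1],
    [-0.2,0.5,1.7,0,0,0.2,1],
    [-0.2,0.5,1.7,0,0,0.2,1],
    [-0.2,0.5,1.7,0,0,0.2,1]
  ]
}}

```text
time: 2.03
position: [0.5583, 0.2894, 0.0463]
tool_rot: [0.65, 0.76, 0.001, 0.0]
ft_force: [0.2, 0.3, 0.1]
grip_width: 0.0869
```

```bash
python3 -c "
from h import *
for i in range(4):
    snap('wrist','w3'); goal(.553,.2885,.040,9)
im=cv2.imread('pics/w3.png'); hsv=cv2.cvtColor(im,cv2.COLOR_BGR2HSV)
for r in (225,235,245,255,265): c=np.flatnonzero(hsv[r,200:370,1]<100)+200; print(r,c[[0,-1]])
"
```

```text
shift cm [-0.   -0.55  0.63] turn [ 0.09 -0.01 -0.13] | t 2.08 pos [0.5584 0.2893 0.0463] q [0.3  0.79 1.55 0.   0.8  0.15] w 0.0871 F [ 0.  -0.6 -0.4]
shift cm [-0.   -0.54  0.62] turn [ 0.09 -0.01 -0.14] | t 2.13 pos [0.5584 0.2894 0.0462] q [0.3  0.79 1.55 0.   0.8  0.15] w 0.0874 F [-0.4 -0.9 -0.5]
shift cm [ 0.   -0.54  0.61] turn [ 0.07 -0.01 -0.14] | t 2.18 pos [0.5583 0.2893 0.0461] q [0.3  0.79 1.55 0.   0.8  0.15] w 0.0871 F [ 1.2 -0.1  0.5]
shift cm [ 0.01 -0.53  0.59] turn [ 0.06 -0.01 -0.14] | t 2.23 pos [0.5583 0.2893 0.0459] q [ 0.3   0.79  1.55 -0.    0.8   0.15] w 0.0871 F [-0.2 -0.4  0. ]
225 [253 289]
235 [252 289]
245 [253 289]
255 [253 289]
265 [253 289]
```

{"api": "apply_moves", "payload": {
  "series": [
    [0,-0.5,0.2,0,0,0,1],
    [0,-0.5,0.6,0,0,0,1],
    [0,-0.5,0.6,0,0,0,1],
    [0,-0.5,0.6,0,0,0,1],
    [0,-0.5,0.6,0,0,0,1]
  ]
}}

```text
time: 2.65
position: [0.553, 0.2884, 0.0391]
tool_rot: [0.65, 0.76, -0.0, -0.0]
ft_force: [-0.2, -0.1, 0.3]
grip_width: 0.087
```

{"api": "apply_moves", "payload": {
  "series": [
    [0,0,0,0,0,0,0.5],
    [0,0,0,0,0,0,0.3],
    [0,0,0,0,0,0,0],
    [0,0,0,0,0,0,0],
    [0,0,0,0,0,0,0]
  ],
  "newtons": 30
}}

```text
time: 3.07
position: [0.553, 0.2884, 0.0393]
tool_rot: [0.65, 0.76, 0.0, 0.0]
ft_force: [-0.0, -0.7, 0.3]
grip_width: 0.0613
```

{"api": "apply_moves", "payload": {
  "series": [
    [0,0,0,0,0,0,0],
    [0,0,0,0,0,0,0],
    [0,0,0,0,0,0,0],
    [0,0,0,0,0,0,0],
    [0,0,0,0,0,0,0]
  ]
}}

```text
time: 3.48
position: [0.553, 0.2884, 0.0392]
tool_rot: [0.65, 0.76, -0.0, -0.0]
ft_force: [0.2, 0.1, -0.1]
grip_width: 0.0281
```

{"api": "apply_moves", "payload": {
  "series": [
    [0,0,0,0,0,0,0],
    [0,0,0,0,0,0,0],
    [0,0,0,0,0,0,0],
    [0,0,0,0,0,0,0],
    [0,0,0,0,0,0,0]
  ]
}}

```text
time: 3.9
position: [0.553, 0.2884, 0.0393]
tool_rot: [0.65, 0.76, 0.0, 0.0]
ft_force: [0.2, 0.3, 0.5]
grip_width: 0.0155
```

{"api": "apply_moves", "payload": {
  "series": [
    [0,0,-2,0,0,0,0],
    [0,0,-5,0,0,0,0],
    [0,0,-8,0,0,0,0],
    [0,0,-11,0,0,0,0],
    [0,0,-13,0,0,0,0]
  ]
}}

```text
time: 4.32
position: [0.5537, 0.2887, 0.1718]
tool_rot: [0.65, 0.76, 0.001, 0.001]
ft_force: [1.1, -0.4, -1.0]
grip_width: 0.0156
```

{"api": "apply_moves", "payload": {
  "series": [
    [0,0,0,0,0,0,0],
    [0,0,0,0,0,0,0],
    [0,0,0,0,0,0,0]
  ]
}}

```text
time: 4.57
position: [0.5518, 0.288, 0.1679]
tool_rot: [0.65, 0.76, -0.001, -0.001]
ft_force: [-0.1, -0.9, -2.0]
grip_width: 0.0159
```

```bash
python3 -c "
from h import *
goal(.594,-.013,.17,10.5)"
```

```text
shift cm [-30.39  -0.47  -0.19] turn [-0.17  0.03 -1.63] | t 4.57 pos [0.5518 0.288  0.1679] q [ 0.3   0.61  1.5  -0.    1.03  0.15] w 0.0159 F [-0.1 -0.9 -2. ]
```

{"api": "apply_moves", "payload": {
  "series": [
    [-3,0,0,0,0,-0.5,0],
    [-6.5,0,0,0,0,-1,0],
    [-10.5,-0.2,0,0,0,-1.5,0],
    [-14,-0.3,0,0,0,-1.6,0],
    [-18,-0.4,0,0,0,-1.6,0]
  ]
}}

```text
time: 4.98
position: [0.575, 0.109, 0.1668]
tool_rot: [0.639, 0.769, -0.001, -0.002]
ft_force: [0.3, -0.4, -2.2]
grip_width: 0.0155
```

{"api": "apply_moves", "payload": {
  "series": [
    [-3.5,0,0,0,0,0,0],
    [-7,0,0,0,0,0,0],
    [-10,0,0,0,0,0,0],
    [-12.4,0,0,0,0,0,0],
    [-12.4,0,0,0,0,0,0]
  ]
}}

```text
time: 5.4
position: [0.5996, -0.017, 0.167]
tool_rot: [0.641, 0.767, -0.001, -0.0]
ft_force: [0.6, 0.6, -1.0]
grip_width: 0.0158
```

{"api": "apply_moves", "payload": {
  "series": [
    [0,0,0,0,0,0,0],
    [0,0,0,0,0,0,0],
    [0,0,0,0,0,0,0]
  ]
}}

```text
time: 5.65
position: [0.5982, -0.0107, 0.168]
tool_rot: [0.639, 0.769, -0.001, -0.001]
ft_force: [0.2, 0.3, -2.0]
grip_width: 0.0156
```

```bash
python3 -c "
from h import *
snap('wrist','w4')
goal(.594,-.013,.17,10.5)"
```

```text
shift cm [-0.16 -0.48 -0.16] turn [-0.11 -0.06  0.06] | t 5.7 pos [ 0.5984 -0.0106  0.1684] q [-0.2   0.58  1.57  0.    0.99 -0.39] w 0.0159 F [-0.6  0.2 -1.5]
```

View pics/w4.png

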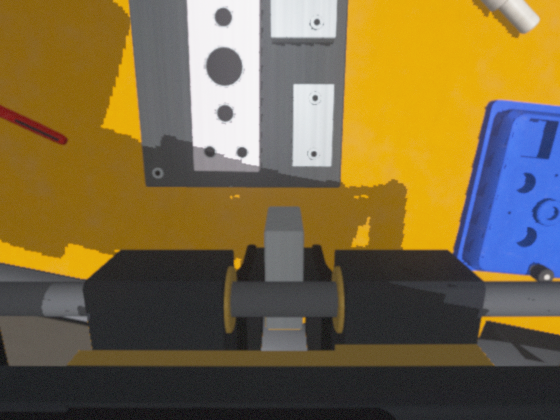

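Wrist view: the set-back block's top spans cols 294–334 and rows 84–166, the plate cols 189–261, and the forward block's lower end is at (272–337, 40). The gap lies between col 261 and col 294. I'll take edge profiles next.

Run:
```python
from h import *
im=cv2.imread('pics/w4.png'); g=cv2.GaussianBlur(cv2.cvtColor(im,cv2.COLOR_BGR2GRAY),(1,5),0).astype(float)
def edges(r,a,b):
    d=np.diff(g[r,a:b]); return [(a+i+.5,int(d[i])) for i in range(len(d)) if abs(d[i])>18]
for r in (20,100,125,150): print(r,edges(r,130,350))
def fit(uvs,z):
    P=ray('w4',uvs,z)[:,:2]; return P
def edge(a,b,sgn,rows):
    out=[]
    for r in rows:
        d=np.diff(g[r,a:b])*sgn; i=int(d.argmax()); out.append((a+i+.5,r))
    return out
def line(P):
    c=P.mean(0); u,s,v=np.linalg.svd(P-c); t=v[0]*np.sign(v[0][1]); return c,np.degrees(np.arctan2(-t[0],t[1])),s[1]/np.sqrt(len(P))
rows=range(90,134,2)
L={}
for n,(a,b,s,z,rw) in dict(blockfront=(285,300,1,.028,range(90,160,2)),blockback=(328,340,-1,.028,range(90,150,2)),platefar=(255,268,-1,.028,range(20,135,3)),platenear=(182,198,1,.028,range(20,135,3)),fwdfront=(266,278,1,.028,range(4,36,2)),baseL=(130,150,-1,.01,range(20,135,3)),baseR=(336,350,1,.01,range(10,170,3))).items():
    c,a,e=line(fit(edge(a,b,s,rw),z)); L[n]=(c,a); print(n,c.round(4),round(a,2),'resid',round(e*1000,2))
th=np.radians(np.mean([L[k][1] for k in ('blockfront','blockback')])); X=np.array([np.cos(th),np.sin(th)]); print('yaw',np.degrees(th))
for k in L: print(k,round(L[k][0]@X*1000,1))
# block end rows
for c in (305,315,322): d=np.diff(g[:,c]); print(c,[(i+.5,int(d[i])) for i in range(60,195) if abs(d[i])>15])
```

```text
20 [(186.5, 50), (187.5, 51), (214.5, -48), (215.5, -47), (216.5, -24), (229.5, 27), (230.5, 52), (231.5, 41), (258.5, -46), (259.5, -51), (260.5, -19), (269.5, 33), (270.5, 46), (313.5, -44), (314.5, -41), (318.5, 41), (319.5, 50), (335.5, -40), (336.5, -46), (346.5, 26), (347.5, 31)]
100 [(137.5, -35), (189.5, 27), (190.5, 65), (191.5, 29), (258.5, -54), (259.5, -55), (260.5, -20), (292.5, 54), (293.5, 44), (311.5, -21), (312.5, -38), (313.5, -24), (316.5, 36), (317.5, 28), (332.5, -31), (333.5, -50), (334.5, -23), (343.5, 38)]
125 [(139.5, -31), (140.5, -21), (190.5, 27), (191.5, 65), (192.5, 30), (258.5, -59), (259.5, -44), (291.5, 24), (292.5, 53), (293.5, 33), (331.5, -25), (332.5, -51), (333.5, -26), (342.5, 37)]
150 [(192.5, 33), (193.5, 19), (203.5, -23), (204.5, -25), (213.5, 42), (214.5, 61), (215.5, 27), (235.5, -30), (236.5, -53), (237.5, -45), (245.5, 43), (246.5, 57), (247.5, 26), (258.5, -57), (259.5, -54), (260.5, -19), (291.5, 32), (292.5, 51), (293.5, 21), (330.5, -22), (331.5, -48), (332.5, -31), (341.5, 39)]
blockfront [0.5933 0.0482] 10.84 resid 0.0
blockback [0.6214 0.0571] 10.09 resid 0.2
platefar [0.5636 0.0757] 9.03 resid 0.24
platenear [0.5149 0.0667] 9.32 resid 0.2
fwdfront [0.5651 0.1149] 10.0 resid 0.0
baseL [0.4697 0.0598] 10.3 resid 0.24
baseR [0.6278 0.0792] 10.21 resid 0.22
yaw 10.468369919875428
blockfront 592.2
blockback 621.5
platefar 567.9
platenear 518.4
fwdfront 576.6
baseL 472.8
baseR 631.8
305 [(82.5, 28), (83.5, 36), (84.5, 28), (164.5, -22), (165.5, -34), (166.5, -29)]
315 [(82.5, 24), (83.5, 34), (84.5, 29), (93.5, -24), (94.5, -40), (95.5, -36), (96.5, -19), (99.5, 31), (100.5, 40), (101.5, 26), (149.5, -18), (150.5, -34), (151.5, -37), (152.5, -20), (154.5, 20), (155.5, 33), (156.5, 31), (157.5, 17), (164.5, -19), (165.5, -31), (166.5, -31), (167.5, -17)]
322 [(82.5, 25), (83.5, 34), (84.5, 28), (164.5, -17), (165.5, -28), (166.5, -28), (167.5, -17)]
```

Run:
```python
from h import *
e=ray('w4',[(313,83.5),(313,165.7)],.028)[:,:2]; th=np.radians(10.3); X=np.array([np.cos(th),np.sin(th)]);Y=np.array([-X[1],X[0]])
print('block width',(e[0]-e[1])@Y)
f=np.array([.5933,.0482])@X; t=(f-.0105)*X+(e.mean(0)@Y)*Y; print('target',t, 'front',f)
goal(t[0],t[1],.10,10.3)
```

```text
block width 0.05913641274520462
target [0.58315028 0.04532622] front 0.5923572597745783
shift cm [ 5.77 -0.46  6.84] turn [-0.11 -0.06  0.26] | t 5.7 pos [ 0.5984 -0.0106  0.1684] q [-0.2   0.58  1.57  0.    0.99 -0.39] w 0.0159 F [-0.6  0.2 -1.5]
```

{"api": "apply_moves", "payload": {
  "series": [
    [2,-0.2,0,0,0,0,0],
    [5,-0.4,1,0,0,0.2,0],
    [5.7,-0.4,4,0,0,0.2,0],
    [5.7,-0.4,7,0,0,0.2,0],
    [5.7,-0.4,8.5,0,0,0.2,0]
  ]
}}

```text
time: 6.12
position: [0.5826, 0.0459, 0.0817]
tool_rot: [0.64, 0.769, -0.001, -0.002]
ft_force: [-0.3, -1.0, -2.5]
grip_width: 0.0154
```

{"api": "apply_moves", "payload": {
  "series": [
    [0,0,0,0,0,0,0],
    [0,0,0,0,0,0,0],
    [0,0,0,0,0,0,0],
    [0,0,0,0,0,0,0]
  ]
}}

```text
time: 6.45
position: [0.5863, 0.0434, 0.0858]
tool_rot: [0.641, 0.768, 0.001, 0.001]
ft_force: [-0.1, -0.8, -1.1]
grip_width: 0.0159
```

```bash
python3 -c "
from h import *
snap('wrist','w5')
goal(.5832,.0453,.05,10.3)"
```

```text
shift cm [ 0.25 -0.27  3.58] turn [ 0.18  0.05 -0.03] | t 6.5 pos [0.5862 0.0433 0.0858] q [-0.12  0.69  1.65  0.    0.8  -0.3 ] w 0.016 F [ 0.2  0.2 -2.1]
```

View pics/w5.png

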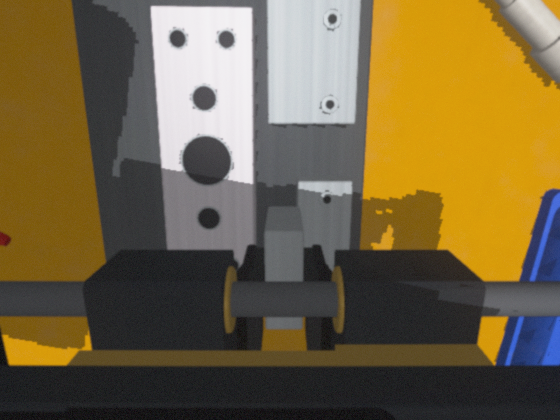

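The spacer (cols 266–303) hangs between the plate edge (col 253) and the set-back block (col 298), slightly too close to the block. I'll shift −2.7 mm along tool y, then descend.

{"api": "apply_moves", "payload": {
  "series": [
    [0.25,-0.25,0,0,0,0,0],
    [0.25,-0.25,0.5,0,0,0,0],
    [0.25,-0.25,1,0,0,0,0],
    [0.25,-0.25,1.5,0,0,0,0],
    [0.25,-0.25,1.5,0,0,0,0]
  ]
}}

```text
time: 6.92
position: [0.5813, 0.0453, 0.068]
tool_rot: [0.641, 0.767, -0.001, -0.001]
ft_force: [0.4, 0.5, -2.3]
grip_width: 0.0157
```

{"api": "apply_moves", "payload": {
  "series": [
    [0,0,0,0,0,0,0],
    [0,0,0,0,0,0,0],
    [0,0,0,0,0,0,0]
  ]
}}

```text
time: 7.17
position: [0.5823, 0.0453, 0.0692]
tool_rot: [0.641, 0.768, 0.0, 0.0]
ft_force: [0.1, 0.1, -2.0]
grip_width: 0.0158
```

```bash
python3 -c "
from h import *
goal(.5832,.0453,.05,10.3)"
```

```text
shift cm [-0.02  0.09  1.92] turn [ 0.01  0.   -0.04] | t 7.17 pos [0.5823 0.0453 0.0692] q [-0.11  0.72  1.66 -0.    0.76 -0.29] w 0.0158 F [ 0.1  0.1 -2. ]
```

{"api": "apply_moves", "payload": {
  "series": [
    [0,0,0.5,0,0,0,0],
    [0,0,1,0,0,0,0],
    [0,0,1.5,0,0,0,0],
    [0,0,1.9,0,0,0,0],
    [0,0,1.9,0,0,0,0]
  ]
}}

```text
time: 7.58
position: [0.5819, 0.0454, 0.0495]
tool_rot: [0.641, 0.768, -0.0, -0.0]
ft_force: [-0.4, 0.3, -1.1]
grip_width: 0.0159
```

{"api": "apply_moves", "payload": {
  "series": [
    [0,0,0,0,0,0,0],
    [0,0,0,0,0,0,0],
    [0,0,0,0,0,0,0]
  ]
}}

```text
time: 7.83
position: [0.582, 0.0454, 0.0502]
tool_rot: [0.641, 0.768, -0.0, -0.0]
ft_force: [0.1, 0.3, -2.4]
grip_width: 0.0159
```

{"api": "apply_moves", "payload": {
  "series": [
    [0,0,0.1,0,0,0,0],
    [0,0,0.1,0,0,0,0],
    [0,0,0.1,0,0,0,0]
  ]
}}

```text
time: 8.08
position: [0.582, 0.0454, 0.0492]
tool_rot: [0.641, 0.768, -0.0, -0.0]
ft_force: [-0.1, 0.4, -1.1]
grip_width: 0.0158
```

{"api": "apply_moves", "payload": {
  "series": [
    [0,0,0,0,0,0,0.4],
    [0,0,0,0,0,0,0.4],
    [0,0,0,0,0,0,0.4],
    [0,0,0,0,0,0,0.4],
    [0,0,0,0,0,0,0.4]
  ]
}}

```text
time: 8.5
position: [0.5822, 0.0453, 0.0494]
tool_rot: [0.641, 0.768, 0.0, 0.0]
ft_force: [0.3, -0.2, -0.8]
grip_width: 0.0336
```

{"api": "apply_moves", "payload": {
  "series": [
    [0,0,-2,0,0,0,0.4],
    [0,0,-5,0,0,0,0.4],
    [0,0,-9,0,0,0,0.4],
    [0,0,-13,0,0,0,0.4],
    [-2,-4,-13,0,0,0,0.2]
  ]
}}

```text
time: 8.92
position: [0.5609, 0.0212, 0.1879]
tool_rot: [0.64, 0.769, 0.008, 0.011]
ft_force: [2.1, -1.5, 0.6]
grip_width: 0.0329
```

```bash
python3 -c "
from h import *
goal(.5832,.0453,.05,10.3)
# near edge targets
print()"
```

```text
shift cm [ 2.06  2.27 13.84] turn [1.52 0.42 0.15] | t 8.92 pos [0.5609 0.0212 0.1879] q [-0.16  0.5   1.67  0.    0.94 -0.35] w 0.0329 F [ 2.1 -1.5  0.6]
```

Run:
```python
from h import *
th=np.radians(10.3); X=np.array([np.cos(th),np.sin(th)]);Y=np.array([-X[1],X[0]])
c=ray('top0',[(340,200.3)],.028)[0,:2]; print(c,c@X,c@Y)
for z in (.12,.033):
    t=.495*X+(c@Y)*Y; print(t); goal(t[0],t[1],z,-79.7)
```

```text
[0.53644557 0.07848742] 0.5418344978689056 -0.01869505375724312
[0.49036581 0.07011331]
shift cm [ 6.13 -6.22  6.59] turn [  0.87   1.52 -89.84] | t 8.92 pos [0.5609 0.0212 0.1879] q [-0.16  0.5   1.67  0.    0.94 -0.35] w 0.0329 F [ 2.1 -1.5  0.6]
[0.49036581 0.07011331]
shift cm [ 6.2  -6.45 15.28] turn [  0.87   1.52 -89.84] | t 8.92 pos [0.5609 0.0212 0.1879] q [-0.16  0.5   1.67  0.    0.94 -0.35] w 0.0329 F [ 2.1 -1.5  0.6]
```

{"api": "apply_moves", "payload": {
  "series": [
    [1,-1,0,0,0,7,1],
    [2,-2,0,0,0,14,1],
    [3,-3,0,0,0,21,1],
    [4,-4,0,0,0,28,1],
    [5,-5,0,0,0,35,1]
  ]
}}

```text
time: 9.33
position: [0.49, 0.0609, 0.1795]
tool_rot: [0.844, 0.537, 0.0, 0.0]
ft_force: [0.0, 0.3, 0.2]
grip_width: 0.058
```

{"api": "apply_moves", "payload": {
  "series": [
    [0,0,0,0,0,7,1],
    [0,0,0,0,0,14,1],
    [0,0,0,0,0,21,1],
    [0,0,0,0,0,28,1],
    [0,0,0,0,0,35,1]
  ]
}}

```text
time: 9.75
position: [0.4906, 0.0607, 0.1794]
tool_rot: [0.966, 0.258, 0.0, 0.0]
ft_force: [0.1, 0.7, -0.1]
grip_width: 0.0855
```

{"api": "apply_moves", "payload": {
  "series": [
    [0,0,0,0,0,7,1],
    [0,0,0,0,0,14,1],
    [0,0,0,0,0,20,1],
    [0,0,0,0,0,20,1],
    [0,0,0,0,0,20,1]
  ]
}}

```text
time: 10.17
position: [0.4906, 0.0607, 0.1793]
tool_rot: [0.996, 0.091, 0.0, 0.0]
ft_force: [-0.5, -0.4, 0.5]
grip_width: 0.087
```

```bash
python3 -c "
from h import *
goal(.4904,.0701,.12,-79.7)"
```

```text
shift cm [ 0.15 -0.93  5.93] turn [ 0.   -0.01  0.12] | t 10.17 pos [0.4906 0.0607 0.1793] q [-0.1   0.45  1.82  0.    0.87  1.29] w 0.087 F [-0.5 -0.4  0.5]
```

{"api": "apply_moves", "payload": {
  "series": [
    [0.1,-0.9,2,0,0,0.1,1],
    [0.1,-0.9,4,0,0,0.1,1],
    [0.1,-0.9,6,0,0,0.1,1],
    [0.1,-0.9,6,0,0,0.1,1],
    [0.1,-0.9,6,0,0,0.1,1]
  ]
}}

```text
time: 10.58
position: [0.4894, 0.0698, 0.1187]
tool_rot: [0.996, 0.089, -0.001, -0.0]
ft_force: [0.1, -0.3, 0.6]
grip_width: 0.0872
```

{"api": "apply_moves", "payload": {
  "series": [
    [0,0,0,0,0,0,1],
    [0,0,0,0,0,0,1],
    [0,0,0,0,0,0,1]
  ]
}}

```text
time: 10.83
position: [0.4909, 0.0696, 0.1204]
tool_rot: [0.996, 0.089, 0.001, 0.0]
ft_force: [-0.1, -0.5, -0.5]
grip_width: 0.0869
```

```bash
python3 -c "
from h import *
snap('wrist','w6')
goal(.4904,.0701,.033,-79.7)"
```

```text
shift cm [-0.04 -0.06  8.73] turn [ 0.03 -0.12 -0.12] | t 10.88 pos [0.4907 0.0696 0.1203] q [-0.08  0.55  1.86  0.    0.72  1.31] w 0.0872 F [-1.4 -0.3  0.2]
```

View pics/w6.png

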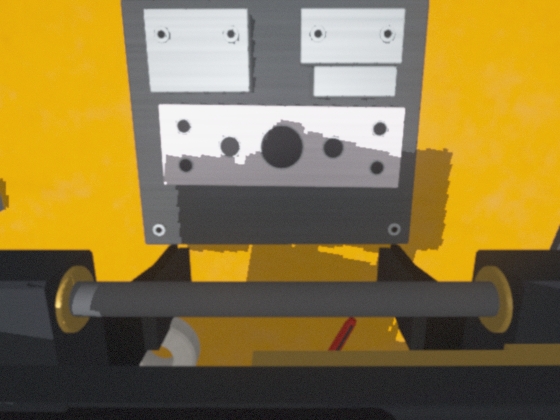

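Spacer B stands upright and centred before the set-back block (cols 314–396, rows 67–96). The plate's near edge is at about row 187, centred at col 282. Descending in front of it.

{"api": "apply_moves", "payload": {
  "series": [
    [0,0,2.5,0,0,0,1],
    [0,0,5,0,0,0,1],
    [0,0,7,0,0,0,1],
    [0,0,8,0,0,0,1],
    [0,0,8.5,0,0,0,1]
  ]
}}

```text
time: 11.3
position: [0.4896, 0.0697, 0.0333]
tool_rot: [0.996, 0.089, -0.001, -0.0]
ft_force: [-0.6, -0.7, -0.6]
grip_width: 0.0867
```

{"api": "apply_moves", "payload": {
  "series": [
    [0,0,0,0,0,0,1],
    [0,0,0,0,0,0,1],
    [0,0,0,0,0,0,1]
  ]
}}

```text
time: 11.55
position: [0.4908, 0.0697, 0.0352]
tool_rot: [0.996, 0.089, 0.001, 0.0]
ft_force: [-0.9, -0.3, -0.1]
grip_width: 0.0867
```

{"api": "apply_moves", "payload": {
  "series": [
    [0.3,0,0,0,0,0,1],
    [0.6,0,0,0,0,0,1],
    [0.9,0,0,0,0,0,1],
    [1.2,0,0,0,0,0,1],
    [1.2,0,0,0,0,0,1]
  ]
}}

```text
time: 11.97
position: [0.5029, 0.0719, 0.0345]
tool_rot: [0.996, 0.089, 0.001, 0.0]
ft_force: [-0.2, 0.7, 0.7]
grip_width: 0.0867
```

{"api": "apply_moves", "payload": {
  "series": [
    [0.1,0,0,0,0,0,1],
    [0.2,0,0,0,0,0,1],
    [0.3,0,0,0,0,0,1],
    [0.4,0,0,0,0,0,1],
    [0.5,0,0,0,0,0,1]
  ]
}}

```text
time: 12.38
position: [0.5062, 0.0728, 0.0341]
tool_rot: [0.996, 0.089, -0.001, -0.0]
ft_force: [-1.3, -0.3, -0.6]
grip_width: 0.0871
```

```bash
python3 -c "
from h import *
goal(.4904,.0701,.035,-79.7)"
```

```text
shift cm [-1.6  -0.01 -0.08] turn [-0.02  0.07 -0.13] | t 12.38 pos [0.5062 0.0728 0.0341] q [-0.08  0.73  1.86  0.    0.56  1.32] w 0.0871 F [-1.3 -0.3 -0.6]
```

{"api": "apply_moves", "payload": {
  "series": [
    [0.1,0,0,0,0,0,1],
    [0.2,0,0,0,0,0,1],
    [0.3,0,0,0,0,0,1],
    [0.4,0,0,0,0,0,1],
    [0.4,0,0,0,0,0,1]
  ]
}}

```text
time: 12.8
position: [0.5102, 0.0734, 0.0341]
tool_rot: [0.996, 0.089, -0.001, 0.0]
ft_force: [-3.2, -1.1, 0.8]
grip_width: 0.0872
```

{"api": "apply_moves", "payload": {
  "series": [
    [0.1,0,0,0,0,0,1],
    [0.2,0,0,0,0,0,1],
    [0.3,0,0,0,0,0,1],
    [0.3,0,0,0,0,0,1]
  ]
}}

```text
time: 13.13
position: [0.5104, 0.0735, 0.0341]
tool_rot: [0.996, 0.089, -0.004, -0.0]
ft_force: [-7.4, -3.8, 3.7]
grip_width: 0.0869
```

{"api": "apply_moves", "payload": {
  "series": [
    [0.05,0,0,0,0,0,1],
    [0.1,0,0,0,0,0,1],
    [0.1,0,0,0,0,0,1]
  ]
}}

```text
time: 13.38
position: [0.5104, 0.0736, 0.034]
tool_rot: [0.996, 0.089, -0.005, -0.0]
ft_force: [-8.8, -4.4, 6.7]
grip_width: 0.0869
```

{"api": "apply_moves", "payload": {
  "series": [
    [0.1,0,0,0,0,0,1],
    [0.2,0,-0.05,0,0,0,1],
    [0.3,0,-0.1,0,0,0,1],
    [0.3,0,-0.1,0,0,0,1],
    [0.3,0,-0.1,0,0,0,1]
  ]
}}

```text
time: 13.8
position: [0.5105, 0.0737, 0.0341]
tool_rot: [0.996, 0.09, -0.008, -0.0]
ft_force: [-10.8, -7.4, 2.1]
grip_width: 0.0869
```

Run:
```python
from h import *
snap('wrist','w7'); 
goal(.4904,.0701,.035,-79.7)
```

```text
shift cm [-2.05 -0.   -0.06] turn [-0.09  0.9  -0.02] | t 13.85 pos [0.5105 0.0737 0.034 ] q [-0.07  0.73  1.84 -0.    0.59  1.32] w 0.087 F [-10.6  -8.    1.4]
```

View pics/w7.png

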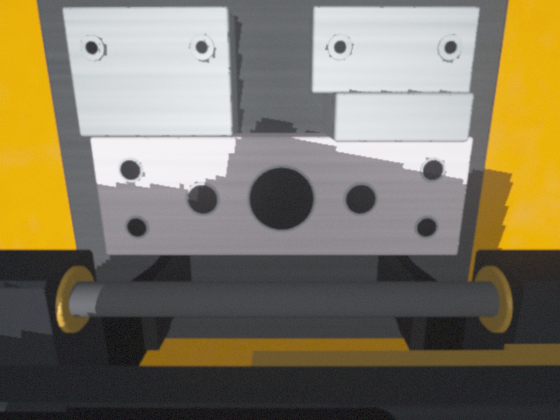

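It looks flush: the plate's far edge meets the forward block at row 136 and the spacer at about row 139, and the spacer's top reaches the set-back block at row 92. I'll check this numerically.

Run:
```python
from h import *
im=cv2.imread('pics/w7.png'); g=cv2.GaussianBlur(cv2.cvtColor(im,cv2.COLOR_BGR2GRAY),(5,1),0).astype(float)
th=np.radians(10.3); X=np.array([np.cos(th),np.sin(th)])
def line(n,cols,a,b,s,z):
    uv=[(c,a+int((np.diff(g[a:b,c])*s).argmax())+.5) for c in cols]; uv=np.array(uv); med=np.polyfit(uv[:,0],uv[:,1],1); k=abs(uv[:,1]-np.polyval(med,uv[:,0]))<1.5; P=ray('w7',uv[k],z)[:,:2]
    c=P.mean(0); t=np.linalg.svd(P-c)[2][0]; t*=np.sign(t[1]); print(n,'X',round(c@X*1000,1),'ang',round(np.degrees(np.arctan2(-t[0],t[1])),2),'row',uv[k,1].mean().round(1),k.sum())
line('fwd front/plate far L',range(105,230,4),128,143,-1,.028)
line('plate far mid (gap)',range(245,325,4),128,146,1,.028)
line('plate near',range(200,370,4),245,262,-1,.028)
line('block back edge R',range(325,470,4),2,14,1,.028)
line('fwd back edge L',range(75,220,4),2,14,1,.028)
line('spacer top far',range(340,468,4),86,100,-1,.05)
line('spacer top near',range(340,468,4),133,146,-1,.05)
```

```text
fwd front/plate far L X 576.7 ang 10.18 row 134.5 32
plate far mid (gap) X 576.7 ang 5.97 row 134.4 15
plate near X 526.5 ang 10.29 row 254.5 43
block back edge R X 621.6 ang 10.46 row 6.5 37
fwd back edge L X 621.7 ang 10.0 row 6.5 37
spacer top far X 592.3 ang 10.09 row 90.7 32
spacer top near X 576.9 ang 10.34 row 139.5 32
```

{"api": "apply_moves", "payload": {
  "series": [
    [0.05,0,0,0,0,0,1],
    [0.1,0,0,0,0,0,1],
    [0.1,0,0,0,0,0,1],
    [0.1,0,0,0,0,0,1],
    [0.1,0,0,0,0,0,1]
  ]
}}

```text
time: 14.27
position: [0.5106, 0.0737, 0.034]
tool_rot: [0.996, 0.09, -0.009, -0.0]
ft_force: [-12.8, -9.4, 2.0]
grip_width: 0.087
```

Run:
```python
from h import *
for i in range(3): snap('wrist','w8'); goal(.4904,.0701,.035,-79.7)
print(robot.hand_in())
```

```text
shift cm [-2.05 -0.   -0.06] turn [-0.1   1.01 -0.01] | t 14.32 pos [0.5106 0.0737 0.0341] q [-0.07  0.73  1.84 -0.    0.59  1.32] w 0.0869 F [-12.3  -7.8   2.6]
shift cm [-2.05 -0.   -0.06] turn [-0.1   1.01 -0.01] | t 14.37 pos [0.5106 0.0737 0.034 ] q [-0.07  0.73  1.84 -0.    0.59  1.32] w 0.087 F [-12.8  -8.1   2.7]
shift cm [-2.05 -0.   -0.06] turn [-0.1   1.02 -0.01] | t 14.42 pos [0.5106 0.0737 0.034 ] q [-0.07  0.73  1.84 -0.    0.59  1.32] w 0.0872 F [-12.6  -9.4   3.9]
the job is handed in; nothing more can be done
None
```

I stood the 16 mm spacer upright in front of the set-back block and let go of it. I then pushed the plate home with both open fingers on its near edge and handed in at 14.4 s, still pressing. The job reports no verdict, so what follows is from my own checks.

- **Spacer:** by camera, the spacer's far face is at 592.3 mm and the set-back block's front at 592.2 mm, measured along the fixture's x axis. It stood upright and looked centred on the block.
- **Plate:** the near edge is at 526.5 mm, which puts the far edge at 576.5 mm against the forward block's front at 576.7 mm. Its angle is 10.3°, and the fixture's is about 10.3°, so it is square.
- **Push:** the wrist force held steady at about (−12.6, −9, 3) N over the last readings, and the position did not change.

**Disagreements:**
- One edge fit, across the shadowed gap between the blocks, gave 6° instead of about 10°. I put that down to the shadow because every other edge gave 10.0–10.5°.
- The sideways force of about 8–9 N was more than a straight push would give, about 2 N. I did not find the cause.

I planned no contact with the other spacers, ring gauge, bushing or eraser. I saw no sign of any, but I did not re-measure them at the end.

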